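# Grease the slab roller's gearbox

### The job

The slab roller's gearbox is due for greasing: first fold its hinged cover up until it stands upright, and leave it standing so. Then take the push-type grease gun from its wooden stand, put its open nose squarely over the tilted grease nipple and press until it snaps on and is fully home against the nipple's spring. Finish like that, still gripping the gun and pressing it home; leave the mug, bottle, bowl and wooden rib alone.

Things in the scene. Friction and masses are not known exactly. Their poses are not given: they have to be found in the camera images.
- gearbox: Grey gearbox, fixed, on a dark foot plate 200 x 150 x 12 mm. Origin: centre of the plate's underside; z up, x from front (greasing bay, robot side) to back. Housing at x +15 to +93, y -62 to +62 mm, top 96 mm up; 24 mm shaft stub out of its +y side to y +105 mm. In front, between two low cheeks (y +-58 mm, top 42 mm up), the nipple.
- cover (a joint): Hinge of the gearbox's flat aluminium cover (95 mm from hinge to free edge, 112 mm wide, 4 mm thick), rad. 0: flat, over the nipple; 1.571: upright; stop at 2.2. Starts partly raised, 0.15 to 0.55. Stiff: it stays where it is left and takes about 0.35 N m (2.7 N at the bar) to turn.
- cover_hinge (a point): Point on the hinge line of the cover, 100 mm above the work surface, gearbox x +20 mm, y 0; the hinge line runs along gearbox y.
- cover_bar (a point): Middle of the cover's handle: a round steel bar, 10 mm thick, 86 mm long, parallel to the hinge line and 130 mm from it, held at its ends by two arms from the cover's free edge; 30 mm clear between bar and edge. Pinched across (along gearbox x) it can turn between the fingers, so a gripper that keeps pointing down can carry it round its arc.
- nipple: Brass grease nipple on a grey boss 34 mm in diameter, fixed to the gearbox. Origin: centre of the boss's flat top, at gearbox (-50, 0, 50) mm; z is the nipple's axis, leaning 0.45 rad from vertical to the front (gearbox -x); y is gearbox y. Core 12.6 mm thick, 20 mm high, tapering to 8.4 mm at 26 mm. At 14 mm up two sprung steel beads stick out to 10 mm either side of the axis (along y).
- nipple_tip (a point): Rounded end of the steel pin, 5.6 mm thick, that sticks out of the nipple's end; when free 34 mm from the boss's flat top, on the axis. The point stays there when the pin is pushed in.
- valve (a joint): How far the nipple's pin is pushed in, m: 0 free, 0.006 to 0.007 when the gun's nose sits flat on the boss (fully home, a hard stop). Its spring gives about 5 N at first, 13 N fully home.
- gun: Push-type grease gun, loose, 0.26 to 0.46 kg, a round rod 146 mm long that starts upright, nose down. Origin: centre of its open nose; z along its axis from nose to grip. Barrel 32 mm in diameter to 95 mm, collar 48 mm in diameter from 95 to 100 mm, black grip above. The nose has a rounded mouth 21 mm wide at the rim, narrowing to 15.6 mm, then a 25 mm wide bore, floor 27 mm deep.
- gun_grip (a point): Middle of the gun's black round grip, 30 mm in diameter, 100 to 146 mm from the nose; this point is 123 mm from the nose on its axis. As the nose goes down the nipple, it meets the beads 16 mm from the boss, snaps over them at about 10 mm (about 5 N, then it pulls itself on), meets the sprung pin at 7 mm and lands flat on the boss at 0. Let go, it springs back and sags over.
- stand: Fixed wooden block, 76 x 76 x 50 mm, with a round hole 35 mm wide and 40 mm deep in its top, in which the gun stands (its nose 10 mm above the work surface, its grip from 110 to 156 mm). Origin: centre of its underside.
- mug: White mug, 76 mm wide, 85 mm tall; origin under its centre. Leave alone.
- glaze: Glaze bottle, 44 mm wide, 110 mm tall; origin under its centre. Leave alone.
- bowl: Small terracotta bowl, 100 mm wide, 45 mm tall; origin under its centre. Leave alone.
- rib: Flat wooden rib, 20 x 110 x 8 mm, lying; origin under its centre. Leave alone.

How it is judged:
By the outcome, as a careful person would: the job done as asked, in the order asked, and still so for the second after the job is handed in, while the arm keeps its last pose, push and grip.
It also fails if it takes over 61 s, if anything falls off the work surface, if the arm or the gripper's body presses on something with over 40 N, if the wrist force passes 120 N, or if a joint passes its speed limit or range.

### The arm

A 6-joint arm with a two-finger parallel gripper is mounted at the origin on the work surface. World frame = base frame: x ahead of the robot, y to its left, z up, the work surface at z = 0. Lengths are in m, angles in rad, forces in N, time in s.
With the tool pointing down it reaches from about 0.375 to 0.825 m from the base axis. Payload 5.5 kg.
Tool frame: the origin (TCP) lies at the centre of the arm's flange, where the gripper is bolted on; the fingertips stand 173 mm ahead of it and the grasp point (between the pads) lies 155 mm ahead of it; z points along the fingers, y is the line along which they close (so a half turn about z gives the same grasp; the last joint's range is limited). The gripper opens to 85 mm and grips with 20 to 120 N. Pads are 22 mm wide; open, the fingers measure 114 mm over their backs; the gripper's body (76 mm by 85 mm) begins 54 mm behind the grasp point. The pads swing forward as they close: fully open they stand 13 mm farther back than shut.
Start: joints at [1.197, 0.314, -0.047, 1.21, 0, 1.571], TCP at [0.219, 0.559, 0.405] pointing down, gripper open.
Joint ranges: [-2.67, 2.67], [-0.69, 1.73], [-1.03, 1.25], [-2.08, 2.16], [-1.42, 1.45], [-3.14, 3.14]. Speed limits (rad/s): [2.39, 2.39, 3.01, 3.14, 3.14, 3.14].

### API

Orientations are given as a 3x3 rotation matrix whose columns are the frame's x, y, z axes.
In Python, from station import robot gives the robot as it stands.
- The arm moves only by the tool send_rows, never from a script. Its argument "steps" is text: rows parted by semicolons, each of 4 numbers parted by spaces: the shift along the tool's x, y, z in mm, then the turn about the tool's z in rad. In form: x y z yaw; .... A call has 1 to 8 rows; each row shifts and turns the commanded pose from where the row before left it, along the tool's axes as they then stand; what a row does not reach is not made up. A row lasts 1/12 s, in which the tool goes at most 41.7 mm and 7.16 degrees, less where a joint would pass 70% of its speed; a pose out of reach is approached as far as the arm can. A call with a gripper value outside its range is refused whole. "jaw" is the finger opening in mm, from 0 to 85.4, set as the call begins (left out, the last holds). The fingers move at their own pace and stop on an object; the grip force is fixed at half the most. Time passes only in rows, so rows that do not move let the fingers close. It gives the time, the measured TCP pose, the force, the opening and the grip force at its end, in the units of the state.
- robot.read_state(): the state, without advancing time (a new reading comes with each control period).
- robot.camera(name): name is "scene" or "top" or "wrist"; returns the picture (480x640x3 uint8, red, green, blue); there is no depth.
- robot.calibration(name): a dict with "fx", "fy", "cx", "cy" (pixels), "D" ([k1, k2, p1, p2, k3] as OpenCV has them; the pictures are not rectified), "extrinsics" (4x4, takes a point from world to camera coordinates); the wrist camera has in their place "mount" (4x4, takes a point from camera to tool coordinates, whose origin is the TCP and whose axes are the flange's). Camera axes: x right, y down, z forward; pixel columns grow to the right and rows downward; lengths in m; the calibration is good to about 2 mm. A picture is of the moment at which its call begins: read the wrist's pose just before it. calibration takes no time and is no camera call.
- robot.finish_job(): hands the job in; it is judged then, once.
The state is a dict: "clock": time; "joint_pos": joint angles; "dq": joint speeds; "joint_torque": joint torques, N m; "tcp_pos": TCP position; "orientation": TCP orientation; "force": force on the tool from outside, world axes, zero at the start; "ft_torque": the same for the moment, N m; "grip_width": opening from 0.0 (shut) to 1.0 (fully open); "grip_force": force on a finger pad.
Only numpy, scipy, OpenCV 4.12 (cv2) and the standard library are available. Lean on these libraries where they do the work, as an engineer would, in place of code of your own. Each camera call takes 0.05 s, during which the arm holds its last target. There are 200 camera calls.

## Working session

There is one attempt and no reset: what is moved stays moved. The work goes in short steps, Python scripts to look and compute and a tool call to move; the robot and the scene stay as the last step left them, time stands still between calls to the robot, and variables do not carry over. Pictures are saved under pics/ and viewed, at most 10 in all, crops included, and the job is handed in when it is done.

Besides the shell and the picture viewer there is one more tool, called after "Emit:" as name(argument=value, ...), one argument or row to a line, values as JSON. send_rows: Moves the arm, as the interface text tells. Its arguments: {"type":"object","properties":{"steps":{"type":"string"},"jaw":{"type":"number"}},"required":["steps"]}

```bash
ls; mkdir -p pics; python3 - <<'E'
from station import robot
import cv2,numpy as np
for n in ("scene","top"):
    im=robot.camera(n); cv2.imwrite(f"pics/{n}0.png",im[:,:,::-1])
    c=robot.calibration(n); print(n,c["fx"],c["fy"],c["cx"],c["cy"],c["D"]); print(np.round(c["extrinsics"],3))
print(robot.calibration("wrist"))
s=robot.read_state(); print(s)
E
```

```text
pics
scene 610.85522202811 610.85522202811 303.8023823550404 230.13942375668177 [0.00360279 0.         0.         0.         0.        ]
[[ 0.255  0.967  0.011 -0.141]
 [ 0.797 -0.204 -0.568 -0.395]
 [-0.547  0.154 -0.823  1.842]
 [ 0.     0.     0.     1.   ]]
top 524.5962524799485 524.5962524799485 311.7052955345511 232.40929307865017 [0.03337394 0.         0.         0.         0.        ]
[[-0.021 -1.     0.004 -0.006]
 [-0.978  0.02  -0.209  0.601]
 [ 0.209 -0.009 -0.978  1.173]
 [ 0.     0.     0.     1.   ]]
{'fx': 377.7053407810463, 'fy': 377.7053407810463, 'cx': 314.9322645828776, 'cy': 237.3536899134781, 'D': array([-0.03964226,  0.        ,  0.        ,  0.        ,  0.        ]), 'mount': array([[-1.10543010e-04, -9.59667466e-01, -2.81137587e-01,
         7.13309896e-02],
       [ 9.99999617e-01, -3.50322407e-04,  8.02632089e-04,
        -2.32484505e-05],
       [-8.68748699e-04, -2.81137390e-01,  9.59667137e-01,
         3.03545405e-02],
       [ 0.00000000e+00,  0.00000000e+00,  0.00000000e+00,
         1.00000000e+00]])}
{'clock': 0.1, 'joint_pos': array([ 1.19699919e+00,  3.14151236e-01, -4.79345538e-02,  1.21017329e+00,
        2.33360033e-05,  1.57078829e+00]), 'dq': array([-0.00132208, -0.00094538,  0.00299143, -0.00110013,  0.00168636,
        0.00022239]), 'joint_torque': array([-1.55745856e-04, -5.40768099e+01,  3.40540123e+01,  1.12531468e-02,
        6.60270302e-05, -3.39975962e-06]), 'tcp_pos': array([0.2190043 , 0.55835551, 0.40394254]), 'orientation': array([[-9.30950446e-01,  3.65145119e-01, -5.55854968e-04],
       [ 3.65145542e-01,  9.30949463e-01, -1.35322949e-03],
       [ 2.33477388e-05, -1.46275756e-03, -9.99998930e-01]]), 'force': array([-0.26067629,  0.12712259,  0.94700014]), 'ft_torque': array([0.04159778, 0.07746037, 0.01105969]), 'grip_force': 0.0, 'grip_width': 1.0013289436932726}
```

View pics/scene0.png

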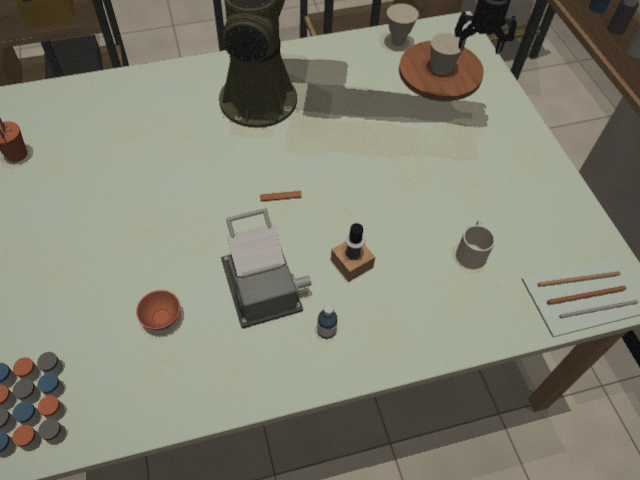

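View pics/top0.png

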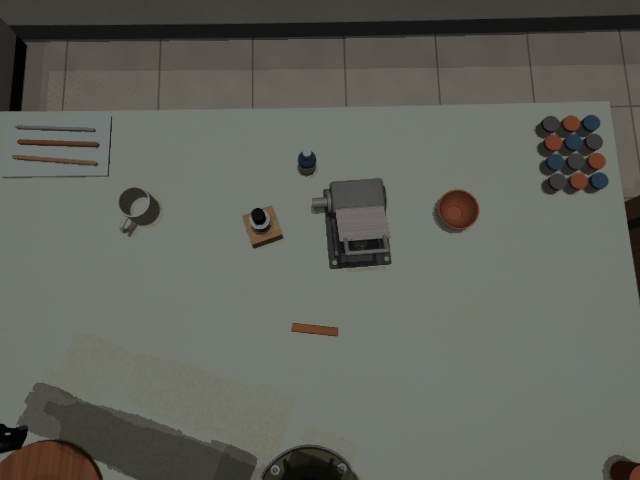

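The scene view shows the gearbox at about (262,275) with its cover part-raised, the gun in its stand at (353,250), and the rib at (281,196). In the top view the gearbox is at (358,225), the stand at (263,227) and the gun grip at (259,214). I'll crop in on both and compute coarse positions.

```bash
cat > h.py <<'E'
import cv2,numpy as np
from station import robot
def ray(n,uv,pose=None):
    c=robot.calibration(n);K=np.array([[c["fx"],0,c["cx"]],[0,c["fy"],c["cy"]],[0,0,1]])
    p=cv2.undistortPoints(np.array(uv,float).reshape(-1,1,2),K,np.array(c["D"])).reshape(-1,2)
    d=np.c_[p,np.ones(len(p))]
    if n=="wrist":
        R,t=pose; T=np.eye(4);T[:3,:3]=R;T[:3,3]=t; T=T@c["mount"]
    else: T=np.linalg.inv(c["extrinsics"])
    return T[:3,3],d@T[:3,:3].T
def onz(n,uv,z,pose=None):
    o,d=ray(n,uv,pose); z=np.broadcast_to(z,len(d)); return o+d*((z-o[2])/d[:,2])[:,None]
def tri(obs):  # obs: list of (o,d)
    A=0;b=0
    for o,d in obs:
        d=d/np.linalg.norm(d);P=np.eye(3)-np.outer(d,d);A=A+P;b=b+P@o
    return np.linalg.solve(A,b)
def proj(n,X,pose=None):
    c=robot.calibration(n);K=np.array([[c["fx"],0,c["cx"]],[0,c["fy"],c["cy"]],[0,0,1]])
    if n=="wrist":
        R,t=pose; T=np.eye(4);T[:3,:3]=R;T[:3,3]=t; E=np.linalg.inv(T@c["mount"])
    else: E=c["extrinsics"]
    return cv2.projectPoints(np.array(X,float),cv2.Rodrigues(E[:3,:3])[0],E[:3,3],K,np.array(c["D"]))[0].reshape(-1,2)
def pose():
    s=robot.read_state(); return s["orientation"],s["tcp_pos"]
E
python3 - <<'E'
from h import *
a=cv2.imread("pics/top0.png")[165:285,235:405]; cv2.imwrite("pics/c_top.png",cv2.resize(cv2.convertScaleAbs(a,alpha=1.6),None,fx=4.7,fy=4.7,interpolation=cv2.INTER_CUBIC))
E
```

```text
(no output)
```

View pics/c_top.png

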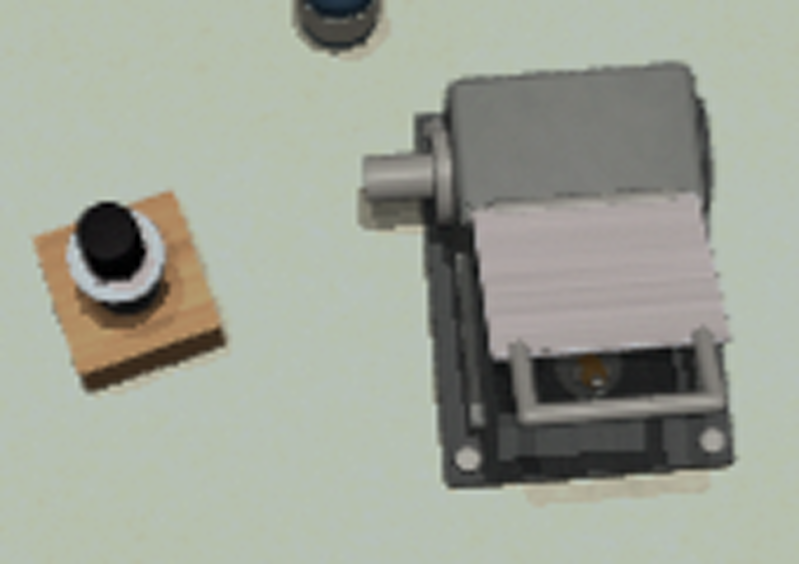

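Crop pixels: plate front corners (447,487) and (733,466), housing-top back corners (450,78) and (690,65), bar ends (525,412) and (720,402), stand top corners (35,238), (172,192) and (225,332), and grip top around (107,228).

```bash
python3 - <<'E'
from h import *
f=lambda L:np.array(L,float)/4.7+[235,165]
pl=onz("top",f([(447,487),(733,466)]),.012); ho=onz("top",f([(450,78),(690,65)]),.096)
print(pl,ho)
d=pl[1]-pl[0]; print(np.linalg.norm(d),"yaw plate",np.degrees(np.arctan2(d[0],-d[1])),(np.linalg.norm(ho[1]-ho[0])), )
d2=ho[1]-ho[0];print("yaw hous",np.degrees(np.arctan2(d2[0],-d2[1])))
y=np.arctan2(d[0],-d[1]); X=np.array([np.cos(y),np.sin(y)]);Y=np.array([-X[1],X[0]])
m=pl.mean(0)[:2]; print("origin from front",m+.1*X,"from hous",ho.mean(0)[:2]-.093*X)
st=onz("top",f([(35,238),(172,192),(225,332)]),.05); print(st,"stand",(st[0]+st[2])/2)
print("grip top",onz("top",f([(107,228)]),.156))
for z in (.12,.14,.16): print(z,onz("top",f([(525,412),(720,402)]),z))
E
```

```text
[[ 0.52128334 -0.06105158  0.012     ]
 [ 0.52925657 -0.20887171  0.012     ]] [[ 0.7145606  -0.06476842  0.096     ]
 [ 0.71890801 -0.18458385  0.096     ]]
0.14803500080349621 yaw plate 3.0874690766280017 0.11989427309706016
yaw hous 2.078018927298394
origin from front [ 0.62512481 -0.1295756 ] from hous [ 0.6238693  -0.12968515]
[[0.64807963 0.14699735 0.05      ]
 [0.67096477 0.07710138 0.05      ]
 [0.59719225 0.05067355 0.05      ]] stand [0.62263594 0.09883545 0.05      ]
grip top [[0.6257256  0.10013246 0.156     ]]
0.12 [[ 0.54102795 -0.09444088  0.12      ]
 [ 0.54399284 -0.1870712   0.12      ]]
0.14 [[ 0.53758292 -0.09293043  0.14      ]
 [ 0.54049636 -0.18395294  0.14      ]]
0.16 [[ 0.5341379  -0.09141997  0.16      ]
 [ 0.53699987 -0.18083468  0.16      ]]
```

```bash
cat >> h.py <<'E'
def plan(P,head=None,vmax=40.,n=None,start=None):
    """rows to go straight to TCP P (m) with tool y heading (rad, mod pi); start from measured pose"""
    R,t=start or pose(); h=np.arctan2(R[1,1],R[0,1]); P=np.array(P,float)
    dh=0 if head is None else (head-h+np.pi/2)%np.pi-np.pi/2
    D=(P-t)*1000; k=n or int(max(np.ceil(np.linalg.norm(D)/vmax),np.ceil(abs(dh)/.12),1)); out=[]
    left=D.copy()
    for i in range(k):
        y=np.array([np.cos(h),np.sin(h),0]);z=np.array([0,0,-1.]);x=np.cross(y,z)
        w=left/(k-i); s=np.round([w@x,w@y,w@z]) if k>1 else np.round([w@x,w@y,w@z],1)
        left=left-(s[0]*x+s[1]*y+s[2]*z); a=-round(dh/k,3); h-=a
        out.append("%g %g %g %g"%(*s,a))
    print(k,"rows; resid",np.round(left,1))
    for i in range(0,k,8): print("; ".join(out[i:i+8]))
E
python3 -c "
from h import *
plan((.535,-.138,.43),np.radians(2.6))"
```

```text
20 rows; resid [ 0.3 -0.2  0.1]
-27 -27 -1 0.058; -29 -25 -1 0.058; -30 -23 -1 0.058; -32 -21 -1 0.058; -33 -20 -1 0.058; -34 -18 -1 0.058; -35 -16 -1 0.058; -36 -14 -1 0.058
-36 -11 -2 0.058; -37 -9 -1 0.058; -38 -7 -2 0.058; -38 -5 -1 0.058; -38 -3 -2 0.058; -38 -1 -1 0.058; -38 2 -2 0.058; -38 4 -1 0.058
-38 6 -2 0.058; -37 8 -1 0.058; -37 10 -2 0.058; -36 12 -1 0.058
```

Emit:
send_rows(
  steps="-27 -27 -1 0.058; -29 -25 -1 0.058; -30 -23 -1 0.058; -32 -21 -1 0.058; -33 -20 -1 0.058; -34 -18 -1 0.058; -35 -16 -1 0.058; -36 -14 -1 0.058",
)

```text
clock: 0.77
tcp_pos: [0.3453, 0.2771, 0.4125]
orientation: [[-0.667, 0.745, -0.0], [0.745, 0.667, -0.0], [-0.0, -0.0, -1.0]]
force: [0.7, -0.4, -0.7]
grip_width: 0.998
grip_force: 0.0
```

Emit:
send_rows(
  steps="-36 -11 -2 0.058; -37 -9 -1 0.058; -38 -7 -2 0.058; -38 -5 -1 0.058; -38 -3 -2 0.058; -38 -1 -1 0.058; -38 2 -2 0.058; -38 4 -1 0.058",
)

```text
clock: 1.43
tcp_pos: [0.4727, -0.0002, 0.4248]
orientation: [[-0.263, 0.965, 0.0], [0.965, 0.263, 0.0], [0.0, 0.0, -1.0]]
force: [0.2, 1.0, -1.0]
grip_width: 1.0
grip_force: 0.0
```

Emit:
send_rows(
  steps="-38 6 -2 0.058; -37 8 -1 0.058; -37 10 -2 0.058; -36 12 -1 0.058; 0 0 0 0; 0 0 0 0",
  jaw=28,
)

```text
clock: 1.93
tcp_pos: [0.5351, -0.1392, 0.4298]
orientation: [[-0.034, 0.999, -0.001], [0.999, 0.034, 0.001], [0.001, -0.001, -1.0]]
force: [-0.3, 1.0, -0.2]
grip_width: 0.328
grip_force: 0.0
```

```bash
python3 - <<'E'
from h import *
p=pose(); im=robot.camera("wrist")[:,:,::-1]; np.savez("pics/w1.npz",R=p[0],t=p[1]); cv2.imwrite("pics/w1.png",im)
s=robot.read_state();print(p,s["grip_width"]*85.4,s["clock"])
cv2.imwrite("pics/w1b.png",cv2.convertScaleAbs(im,alpha=1.5))
E
```

```text
(array([[-3.41675925e-02,  9.99415148e-01, -1.39164315e-03],
       [ 9.99415965e-01,  3.41683232e-02,  5.04704490e-04],
       [ 5.51959425e-04, -1.37358585e-03, -9.99998904e-01]]), array([ 0.53505258, -0.13922402,  0.42979489])) 27.972741804256867 1.9833
```

View pics/w1b.png

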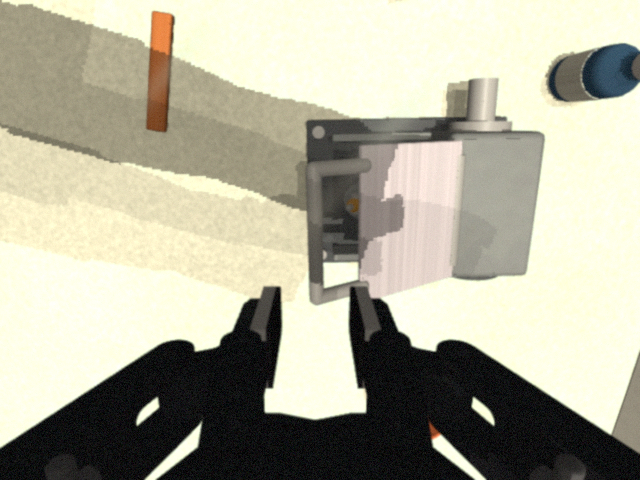

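The wrist view shows the bar running from (314,168) to (316,300), in line with the fingers' centre column (315). The housing and shaft stub are to the right.

```bash
python3 - <<'E'
from h import *
w=np.load("pics/w1.npz");p=(w["R"],w["t"])
f=lambda L:np.array(L,float)/4.7+[235,165]
o,d=ray("top",f([(525,412),(720,402)]));ow,dw=ray("wrist",[(314,168),(316,300)],p)
e=[tri([(o,d[i]),(ow,dw[i])]) for i in (0,1)];print(e,np.linalg.norm(e[0]-e[1])); m=(e[0]+e[1])/2;print("bar",m)
# housing top back corners, wrist, z=.096 ; plate front +y corner
h=onz("wrist",[(543,134),(526,274)],.096,p);print(h); d=h[1]-h[0];print(np.degrees(np.arctan2(d[0],-d[1])))
print(onz("wrist",[(308,121)],.012,p))
yaw=np.radians(2.8);X=np.array([np.cos(yaw),np.sin(yaw)]);Y=np.array([-X[1],X[0]])
for O in ([.6245,-.1296],): 
  H=O+.02*X; r=(m[:2]-H)@X; print("hinge",H,"r",r,"y",(m[:2]-H)@Y, "theta",np.arctan2(m[2]-.1,-r),np.hypot(r,m[2]-.1))
E
```

```text
[array([ 0.53266887, -0.09107735,  0.16886146]), array([ 0.5365958 , -0.18029384,  0.16495494])] 0.08938828056647492
bar [ 0.53463234 -0.1356856   0.1669082 ]
[[ 0.71185784 -0.06538667  0.096     ]
 [ 0.72041577 -0.18322438  0.096     ]]
4.153795911912977
[[ 0.52507718 -0.06192347  0.012     ]]
hinge [ 0.64447612 -0.128623  ] r -0.11005765344185381 y -0.0016883152381062477 theta 0.5462356361901524 0.1287998228853323
```

Emit:
send_rows(
  steps="1 0 36 -0.017; 1 0 36 0; 1 0 26 0; 0 0 10 0; 0 0 0 0",
)

```text
clock: 2.4
tcp_pos: [0.533, -0.1329, 0.3203]
orientation: [[-0.056, 0.998, -0.005], [0.998, 0.056, 0.002], [0.002, -0.005, -1.0]]
force: [0.3, -0.4, -0.2]
grip_width: 0.325
grip_force: 0.0
```

Emit:
send_rows(
  steps="0 0 0 0; 0 0 0 0; 0 0 0 0; 0 0 0 0; 0 0 0 0; 0 0 0 0",
  jaw=0,
)

```text
clock: 2.9
tcp_pos: [0.5345, -0.1342, 0.3245]
orientation: [[-0.054, 0.999, 0.001], [0.999, 0.054, 0.001], [0.001, 0.001, -1.0]]
force: [-5.5, 3.9, 3.9]
grip_width: 0.089
grip_force: 58.9
```

```bash
python3 - <<'E'
import numpy as np
t=np.linspace(.56,1.571,17);y=np.diff(np.round(-130*np.cos(t)*2)/2);z=-np.diff(np.round(130*np.sin(t)*2)/2)
r=["0 %g %g 0"%a for a in zip(y,z)];print("; ".join(r[:8]));print("; ".join(r[8:]),y.sum(),z.sum())
E
```

```text
0 4.5 -7 0; 0 5 -6.5 0; 0 5.5 -6 0; 0 5.5 -6 0; 0 6.5 -5.5 0; 0 6 -5 0; 0 7 -4.5 0; 0 7 -4.5 0
0 7.5 -3.5 0; 0 7.5 -3.5 0; 0 7.5 -2.5 0; 0 8 -2.5 0; 0 8 -1.5 0; 0 8 -1.5 0; 0 8.5 -0.5 0; 0 8 -0.5 0 110.0 -61.0
```

Emit:
send_rows(
  steps="0 4.5 -7 0; 0 5 -6.5 0; 0 5.5 -6 0; 0 5.5 -6 0; 0 6.5 -5.5 0; 0 6 -5 0; 0 7 -4.5 0; 0 7 -4.5 0",
)

```text
clock: 3.57
tcp_pos: [0.5786, -0.1317, 0.3705]
orientation: [[-0.054, 0.999, -0.007], [0.999, 0.054, -0.0], [0.0, -0.007, -1.0]]
force: [-20.5, 3.7, 20.8]
grip_width: 0.089
grip_force: 59.1
```

Emit:
send_rows(
  steps="0 7.5 -3.5 0; 0 7.5 -3.5 0; 0 7.5 -2.5 0; 0 8 -2.5 0; 0 8 -1.5 0; 0 8 -1.5 0; 0 8.5 -0.5 0; 0 8 -0.5 0",
)

```text
clock: 4.23
tcp_pos: [0.6453, -0.1279, 0.388]
orientation: [[-0.055, 0.998, 0.004], [0.999, 0.055, 0.001], [0.001, 0.004, -1.0]]
force: [-4.2, 4.1, 6.7]
grip_width: 0.088
grip_force: 63.9
```

Emit:
send_rows(
  steps="0 0 0 0; 0 0 0 0; 0 0 0 0",
)

```text
clock: 4.48
tcp_pos: [0.6465, -0.1279, 0.3878]
orientation: [[-0.055, 0.998, 0.008], [0.998, 0.055, 0.001], [0.001, 0.008, -1.0]]
force: [0.3, 3.7, 7.3]
grip_width: 0.089
grip_force: 63.3
```

Emit:
send_rows(
  steps="0 0 0 0; 0 0 0 0; 0 0 0 0; 0 0 0 0",
  jaw=28,
)

```text
clock: 4.82
tcp_pos: [0.6448, -0.1288, 0.384]
orientation: [[-0.054, 0.999, 0.001], [0.999, 0.054, -0.0], [-0.0, 0.001, -1.0]]
force: [0.8, 0.8, -0.0]
grip_width: 0.326
grip_force: 0.0
```

Emit:
send_rows(
  steps="0 0 -20 0; 0 0 -40 0; 0 0 -20 0; 0 0 0 0",
)

```text
clock: 5.15
tcp_pos: [0.6454, -0.129, 0.4695]
orientation: [[-0.054, 0.999, 0.008], [0.999, 0.054, -0.002], [-0.002, 0.008, -1.0]]
force: [-0.4, -0.1, 0.1]
grip_width: 0.329
grip_force: 0.0
```

```bash
python3 - <<'E'
from h import *
p=pose();ims={n:robot.camera(n)[:,:,::-1] for n in ("wrist","top","scene")}; np.savez("pics/w2.npz",R=p[0],t=p[1]);print(p[1])
for n in ims: cv2.imwrite(f"pics/{n}2.png",ims[n])
b=lambda a,f:cv2.resize(cv2.convertScaleAbs(a,alpha=1.5),None,fx=f,fy=f,interpolation=cv2.INTER_CUBIC)
a=b(ims["top"][165:285,310:410],4);c=b(ims["scene"][200:330,210:310],4); w=b(ims["wrist"],.6)
H=max(a.shape[0],c.shape[0]);o=np.zeros((H,800,3),np.uint8);o[:a.shape[0],:400]=a;o[:c.shape[0],400:800]=c
cv2.imwrite("pics/v2.png",o)
E
```

```text
[ 0.64535625 -0.12900515  0.46948567]
```

View pics/v2.png

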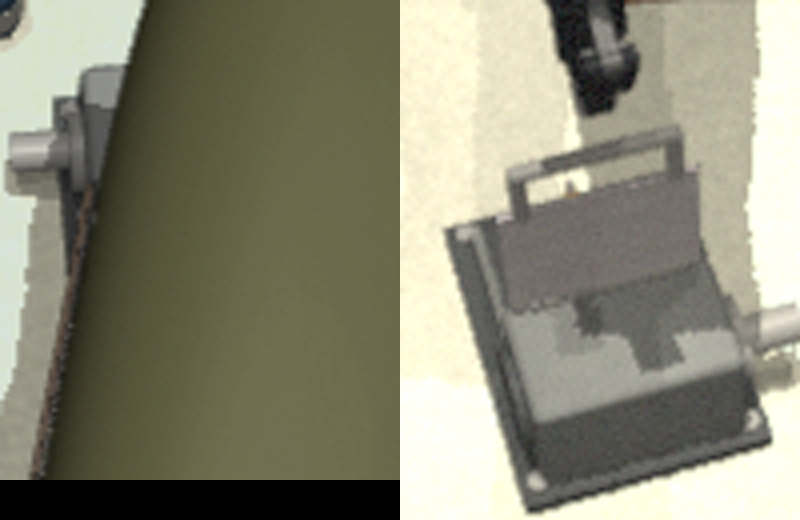

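The scene crop shows the cover standing: bar from (516,172) to (680,132) and cover foot from (517,311) to (705,268) in crop pixels.

```bash
python3 - <<'E'
from h import *
g=lambda L:(np.array(L,float)-[400,0])/4+[210,200]
print(onz("scene",g([(516,172),(680,132)]),.23)); print(onz("scene",g([(517,311),(705,268)]),.10))
# expected pixels of bar centre for angles
yaw=np.radians(3);X=np.array([np.cos(yaw),np.sin(yaw),0]);H=np.array([.624,-.1295,.1])+.02*X
for t in (1.5,1.571,1.64): print(t,proj("scene",[H-.13*np.cos(t)*X+[0,0,.13*np.sin(t)]]))
w=np.load("pics/w2.npz");im=cv2.imread("pics/wrist2.png");cv2.imwrite("pics/w2b.png",cv2.convertScaleAbs(im,alpha=1.5))
E
```

```text
[[ 0.65063087 -0.16830872  0.23      ]
 [ 0.64724734 -0.07979772  0.23      ]]
[[ 0.65596446 -0.1788377   0.1       ]
 [ 0.65485407 -0.06975908  0.1       ]]
1.5 [[255.91497823 233.12871259]]
1.571 [[257.06498801 236.50677396]]
1.64 [[258.20669643 239.98316464]]
```

View pics/w2b.png

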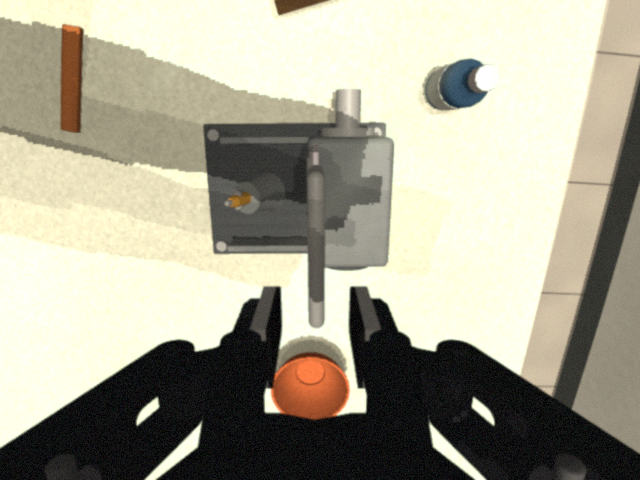

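The wrist view shows the cover edge-on, with the bar along column 316 (rows 165–325). The plate front corners are at (205,125) and (214,254), and the nipple's steel pin is at about (230,204).

```bash
python3 - <<'E'
from h import *
w=np.load("pics/w2.npz");p=(w["R"],w["t"])
print("bar",onz("wrist",[(315.5,172),(317,322)],.23,p)); pl=onz("wrist",[(205,125),(214,254)],.012,p);print("plate",pl)
d=pl[1]-pl[0];print(np.degrees(np.arctan2(d[0],-d[1])),np.linalg.norm(d))
yaw=np.radians(3);X=np.array([np.cos(yaw),np.sin(yaw),0])
print("O",pl.mean(0)+.1*X)
T=np.array([.624,-.1295,0])-.0648*X+[0,0,.0806];print("tip exp",T,proj("wrist",[T,T+np.array([-.0026*0,0,0])],p))
print("tip px->",onz("wrist",[(229,204)],.0806,p))
h=onz("wrist",[(392,139),(387,266)],.096,p);print(h,h.mean(0)-.093*X)
im=cv2.imread("pics/wrist2.png");c=cv2.resize(cv2.convertScaleAbs(im[165:240,190:290],alpha=2),None,fx=8,fy=8,interpolation=cv2.INTER_CUBIC);cv2.imwrite("pics/nip.png",c)
E
```

```text
bar [[ 0.64526266 -0.08169379  0.23      ]
 [ 0.65116318 -0.17361132  0.23      ]]
plate [[ 0.52557312 -0.06217465  0.012     ]
 [ 0.5325001  -0.21028208  0.012     ]]
2.67777017985043 0.14826933177787435
O [ 0.62889957 -0.13099477  0.012     ]
tip exp [ 0.55928881 -0.13289137  0.0806    ] [[222.30863068 202.65232183]
 [222.30863068 202.65232183]]
tip px-> [[ 0.56573698 -0.13388846  0.0806    ]]
[[ 0.71318153 -0.06454382  0.096     ]
 [ 0.72148171 -0.18395999  0.096     ]] [ 0.62445907 -0.12911915  0.096     ]
```

View pics/nip.png

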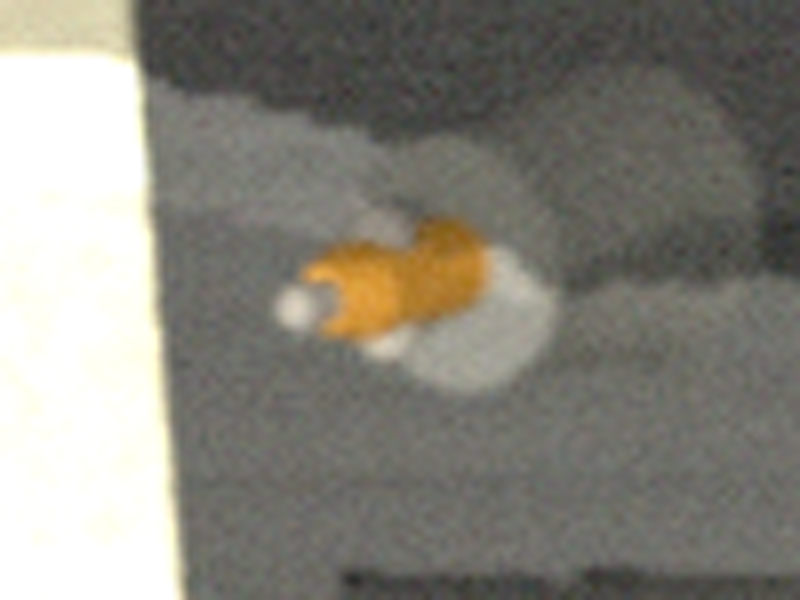

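```bash
python3 - <<'E'
from h import *
w=np.load("pics/w2.npz");p=(w["R"],w["t"])
t=np.array([(598,383)],float)/4.7+[235,165]
print(onz("top",t,.0806),onz("wrist",[(226.3,203.5)],.0806,p)); o,d=ray("top",t);o2,d2=ray("wrist",[(226.3,203.5)],p);print(tri([(o,d[0]),(o2,d2[0])]))
# gun: from top view mask of white collar z~.110 top
im=cv2.imread("pics/top0.png")[180:250,240:290]
print(im[40-0:60:2,16:26:3].sum(2)) if 0 else None
plan((.60,.085,.47),np.radians(93))
E
```

```text
[[ 0.56154395 -0.13378988  0.0806    ]] [[ 0.56313366 -0.13352905  0.0806    ]]
[ 0.56227021 -0.13426954  0.07676089]
14 rows; resid [-0.4  0.3 -0.3]
15 -2 -0 -0.112; 16 -1 -1 -0.112; 16 1 -0 -0.112; 15 3 -1 -0.112; 15 5 -0 -0.112; 14 6 -1 -0.112; 14 8 -0 -0.112; 13 9 -1 -0.112
11 11 -0 -0.112; 10 12 -1 -0.112; 9 13 -0 -0.112; 7 13 -1 -0.112; 6 14 -0 -0.112; 4 15 -1 -0.112
```

```bash
python3 -c "
from h import *
print(robot.read_state()['joint_pos'])"
```

```text
[-1.97164926e-01  4.14752246e-01  2.28382711e-01  1.38463400e+00
 -9.55493056e-05  1.31985041e+00]
```

Emit:
send_rows(
  steps="15 -2 0 -0.112; 16 -1 -1 -0.112; 16 1 0 -0.112; 15 3 -1 -0.112; 15 5 0 -0.112; 14 6 -1 -0.112; 14 8 0 -0.112; 13 9 -1 -0.112",
  jaw=60,
)

```text
clock: 5.97
tcp_pos: [0.6182, -0.0052, 0.4656]
orientation: [[-0.817, 0.577, -0.003], [0.577, 0.817, -0.0], [0.003, -0.002, -1.0]]
force: [-0.2, 0.6, -0.2]
grip_width: 0.7
grip_force: 0.0
```

Emit:
send_rows(
  steps="11 11 0 -0.112; 10 12 -1 -0.112; 9 13 0 -0.112; 7 13 -1 -0.112; 6 14 0 -0.112; 4 15 -1 -0.112; 0 0 0 0; 0 0 0 0",
)

```text
clock: 6.63
tcp_pos: [0.6, 0.0853, 0.4692]
orientation: [[-0.999, -0.051, -0.002], [-0.051, 0.999, -0.001], [0.002, -0.001, -1.0]]
force: [-0.8, 0.5, -0.0]
grip_width: 0.706
grip_force: 0.0
```

```bash
python3 - <<'E'
from h import *
p=pose();ims={n:robot.camera(n)[:,:,::-1] for n in ("wrist",)}; np.savez("pics/w3.npz",R=p[0],t=p[1]);print(p)
for n in ims: cv2.imwrite(f"pics/{n}3.png",ims[n])
cv2.imwrite("pics/w3b.png",cv2.convertScaleAbs(ims["wrist"],alpha=1.5))
E
```

```text
(array([[-9.98713489e-01, -5.06528185e-02, -2.37892969e-03],
       [-5.06512224e-02,  9.98716139e-01, -7.26503170e-04],
       [ 2.41267491e-03, -6.05072819e-04, -9.99996906e-01]]), array([0.60002827, 0.08525379, 0.46921723]))
```

View pics/w3b.png

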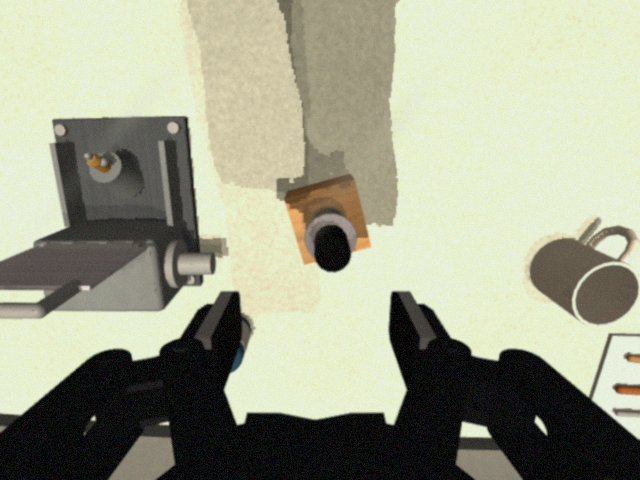

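In the wrist view the gun's black grip ends in its top disc near (333,254), above the stand at (328,220). The nipple is at upper left, with its pin at about (88,156).

```bash
python3 - <<'E'
from h import *
w=np.load("pics/w3.npz");p=(w["R"],w["t"]);im=cv2.imread("pics/wrist3.png")
m=(im[190:290,290:380].max(2)<22).astype(np.uint8);n,l,s,c=cv2.connectedComponentsWithStats(m);i=1+s[1:,4].argmax();x,y,ww,hh,_=s[i];print(x+290,y+190,ww,hh)
ct=(290+x+ww/2-.5,190+y+hh-1-ww/2+.5);print(ct,"guntop",onz("wrist",[ct],.156,p))
print("tip",onz("wrist",[(87.5,156)],.0806,p))
g=onz("wrist",[ct],.156,p)[0]
print(proj("wrist",[g-[0,0,.046],g],p))
plan((g[0],g[1],.36),np.radians(93))
E
```

```text
315 226 35 45
(np.float64(332.0), np.float64(253.0)) guntop [[0.62306104 0.09988887 0.156     ]]
tip [[ 0.56366745 -0.13164361  0.0806    ]]
[[329.75974739 236.81830159]
 [332.         253.        ]]
3 rows; resid [-0.4 -0.  -0.4]
-8 5 36 -0.001; -8 5 37 -0.001; -8 4 36 -0.001
```

```bash
python3 - <<'E'
from h import *
plan((.624,.0997,.288),np.radians(93),vmax=32)
E
```

```text
6 rows; resid [-0.5 -0.2 -0.4]
-4 2 30 -0; -4 2 30 -0; -4 2 30 -0; -4 3 30 -0; -4 2 31 -0; -5 3 30 -0
```

Emit:
send_rows(
  steps="-12 7 30 0; -12 6 30 0; -1 1 30 0; 0 0 36 0; 0 0 36 0; 0 0 19 0; 0 0 0 0",
)

```text
clock: 7.27
tcp_pos: [0.6222, 0.0986, 0.2836]
orientation: [[-0.999, -0.048, -0.01], [-0.048, 0.999, -0.002], [0.01, -0.001, -1.0]]
force: [-1.3, -0.4, -0.1]
grip_width: 0.703
grip_force: 0.0
```

Emit:
send_rows(
  steps="0 0 0 0; 0 0 0 0; 0 0 0 0; 0 0 0 0; 0 0 0 0; 0 0 0 0; 0 0 0 0",
  jaw=0,
)

```text
clock: 7.85
tcp_pos: [0.6256, 0.1001, 0.2919]
orientation: [[-0.999, -0.051, 0.004], [-0.051, 0.999, 0.0], [-0.004, -0.0, -1.0]]
force: [0.1, -1.0, 6.8]
grip_width: 0.341
grip_force: 59.5
```

Emit:
send_rows(
  steps="0 0 -15 0; 0 0 -30 0; 0 0 -30 0; 0 0 0 0; 0 0 0 0",
)

```text
clock: 8.27
tcp_pos: [0.6253, 0.1002, 0.3669]
orientation: [[-0.999, -0.051, 0.004], [-0.051, 0.999, 0.001], [-0.004, 0.0, -1.0]]
force: [-0.4, -0.2, -4.1]
grip_width: 0.338
grip_force: 60.2
```

```bash
python3 - <<'E'
from h import *
s=robot.read_state();print(s["tcp_pos"],s["force"],s["grip_width"])
plan((.6865,.120,.367),np.radians(108),vmax=25)
E
```

```text
[0.62534008 0.10024288 0.36686167] [-0.43935062 -0.17464292 -4.08683064] 0.3380243869908516
3 rows; resid [0.1 0.1 0.1]
-21 6 -0 -0.088; -21 3 -0 -0.088; -21 2 -0 -0.088
```

Emit:
send_rows(
  steps="-21 6 0 -0.088; -21 3 0 -0.088; -21 2 0 -0.088; 0 0 0 0; 0 0 20 0; 0 0 20 0; 0 0 12 0; 0 0 0 0",
)

```text
clock: 8.93
tcp_pos: [0.6835, 0.1193, 0.3077]
orientation: [[-0.951, -0.309, -0.008], [-0.309, 0.951, -0.001], [0.008, 0.001, -1.0]]
force: [-0.8, 0.8, -4.1]
grip_width: 0.339
grip_force: 60.1
```

```bash
python3 - <<'E'
from h import *
s=robot.read_state();print(s["tcp_pos"],s["force"],s["orientation"][:,1],s["orientation"][:,2])
E
```

```text
[0.68352688 0.11932232 0.30771371] [-0.80041506  0.79832986 -4.09724054] [-0.30943218  0.95092082  0.00115046] [-0.0081255  -0.00143426 -0.99996596]
```

Emit:
send_rows(
  steps="6 0 0 0; 8 0 0 0; 8 0 0 0; 8 0 0 0; 8 0 0 0; 8 0 0 0; 8 0 0 0; 8 0 0 0",
)

```text
clock: 9.6
tcp_pos: [0.6267, 0.1003, 0.3143]
orientation: [[-0.951, -0.31, 0.004], [-0.31, 0.951, 0.001], [-0.004, -0.0, -1.0]]
force: [6.2, 1.8, -3.8]
grip_width: 0.336
grip_force: 59.3
```

Emit:
send_rows(
  steps="2 0 0 0; 0 0 0 0; 0 0 0 0",
)

```text
clock: 9.85
tcp_pos: [0.6253, 0.0999, 0.3145]
orientation: [[-0.951, -0.31, 0.003], [-0.31, 0.951, 0.001], [-0.003, -0.0, -1.0]]
force: [2.2, 1.2, 2.8]
grip_width: 0.334
grip_force: 59.8
```

```bash
python3 - <<'E'
from h import *
p=pose();ims={n:robot.camera(n)[:,:,::-1] for n in ("wrist","scene")}; np.savez("pics/w4.npz",R=p[0],t=p[1])
for n in ims: cv2.imwrite(f"pics/{n}4.png",ims[n])
b=lambda a,f:cv2.resize(cv2.convertScaleAbs(a,alpha=1.5),None,fx=f,fy=f,interpolation=cv2.INTER_CUBIC)
o=np.hstack([b(ims["wrist"][90:390,160:460],1.33),b(ims["scene"][170:290,300:420],3.325)]);cv2.imwrite("pics/v4.png",o);print(o.shape)
E
```

```text
(399, 798, 3)
```

View pics/v4.png

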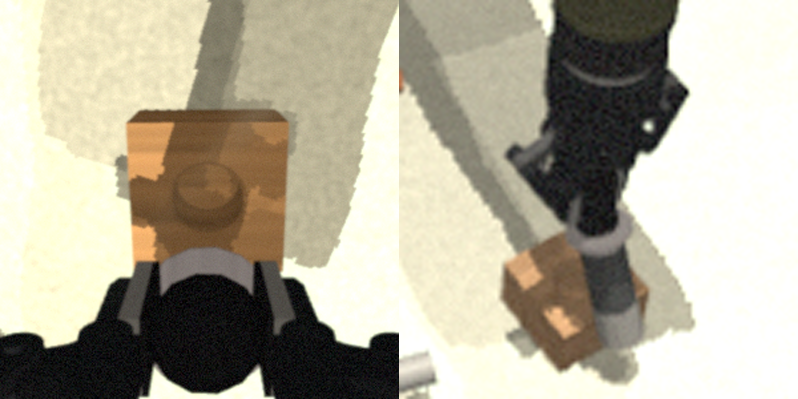

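The crops show the gun leaning about 0.45–0.47 rad in the grip, with its barrel against the stand's back edge and its nose pointing away from the robot. Next I lift it along its axis and go over to the nipple.

Emit:
send_rows(
  steps="-2 0 0 0; 4 0 -9 0; 9 0 -18 0; 9 0 -18 0; 9 0 -18 0; 9 0 -18 0; 0 0 0 0",
)

```text
clock: 10.53
tcp_pos: [0.5874, 0.0875, 0.3958]
orientation: [[-0.951, -0.31, -0.001], [-0.31, 0.951, -0.001], [0.001, -0.001, -1.0]]
force: [1.2, 1.1, -1.1]
grip_width: 0.336
grip_force: 59.7
```

```bash
python3 - <<'E'
from h import *
s=robot.read_state();print(s["tcp_pos"],s["force"])
plan((.4835,-.137,.402),np.radians(93),vmax=32)
E
```

```text
[0.58737457 0.08752133 0.39584205] [ 1.16907293  1.098522   -1.13429625]
8 rows; resid [0.1 0.1 0.2]
21 -23 -1 0.033; 20 -23 -1 0.033; 20 -24 -1 0.033; 19 -25 -1 0.033; 18 -25 -1 0.033; 17 -26 -0 0.033; 16 -26 -1 0.033; 15 -27 -0 0.033
```

Emit:
send_rows(
  steps="21 -23 -1 0.033; 20 -23 -1 0.033; 20 -24 -1 0.033; 19 -25 -1 0.033; 18 -25 -1 0.033; 17 -26 0 0.033; 16 -26 -1 0.033; 15 -27 0 0.033",
)

```text
clock: 11.2
tcp_pos: [0.4833, -0.1376, 0.3977]
orientation: [[-0.999, -0.05, -0.005], [-0.05, 0.999, 0.001], [0.005, 0.001, -1.0]]
force: [0.7, 0.1, -2.0]
grip_width: 0.336
grip_force: 59.9
```

Emit:
send_rows(
  steps="0 0 0 0; 0 0 0 0; 0 0 0 0",
)

```text
clock: 11.45
tcp_pos: [0.4845, -0.1365, 0.3983]
orientation: [[-0.999, -0.051, -0.003], [-0.051, 0.999, 0.001], [0.003, 0.001, -1.0]]
force: [-0.4, 0.3, -3.1]
grip_width: 0.335
grip_force: 60.3
```

```bash
python3 - <<'E'
from h import *
p=pose();ims={n:robot.camera(n)[:,:,::-1] for n in ("wrist","scene","top")}; np.savez("pics/w5.npz",R=p[0],t=p[1]);s=robot.read_state();print(p,s["force"],s["joint_pos"])
for n in ims: cv2.imwrite(f"pics/{n}5.png",ims[n])
b=lambda a,f:cv2.resize(cv2.convertScaleAbs(a,alpha=1.7),None,fx=f,fy=f,interpolation=cv2.INTER_CUBIC)
o=np.hstack([b(ims["wrist"][60:360,170:470],1.33),b(ims["scene"][170:270,210:310],3.99)]);cv2.imwrite("pics/v5.png",o);print(o.shape)
E
```

```text
(array([[-0.99870395, -0.05081898, -0.00280143],
       [-0.05082219,  0.99870713,  0.00108519],
       [ 0.00274266,  0.00122616, -0.99999549]]), array([ 0.48451753, -0.13651314,  0.39831482])) [-0.4965698  -0.3485986  -2.31236697] [-2.72841559e-01  1.36319116e-01 -2.84473482e-01  1.15140195e+00
  1.63580053e-04 -3.25699603e-01]
(399, 798, 3)
```

View pics/v5.png

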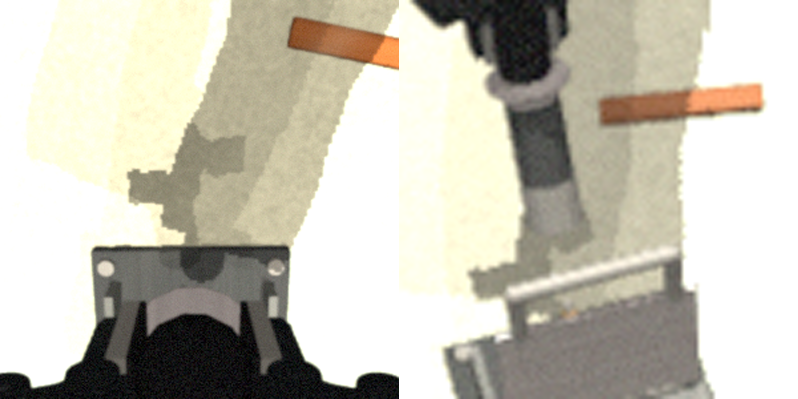

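```bash
python3 - <<'E'
from h import *
w=np.load("pics/w5.npz");G=w["t"]+.155*w["R"][:,2];yaw=np.radians(3);X=np.array([np.cos(yaw),np.sin(yaw),0]);Y=np.array([-X[1],X[0],0]);print(G)
for ph in (.40,.45,.5):
    u=np.array([*(np.sin(ph)*X[:2]),-np.cos(ph)]); N=G+.127*u; v=np.cross(u,Y)
    pts=[G+.0295*u,N]+[N+.016*(np.cos(a)*Y+np.sin(a)*v) for a in np.linspace(0,2*np.pi,9)[:8]]
    q=(proj("scene",pts)-[210,170])*3.99+[399,0]; print(ph,np.round(N,4),np.round(q).astype(int).tolist())
E
```

```text
[ 0.48408331 -0.13634493  0.24331552]
0.4 [ 0.5335 -0.1338  0.1263] [[519, 70], [547, 215], [573, 208], [570, 220], [553, 228], [532, 229], [520, 221], [524, 210], [541, 201], [561, 201]]
0.45 [ 0.5392 -0.1335  0.129 ] [[520, 71], [549, 220], [576, 213], [572, 224], [555, 232], [534, 234], [522, 227], [526, 216], [543, 208], [564, 206]]
0.5 [ 0.5449 -0.1332  0.1319] [[520, 72], [551, 225], [578, 218], [574, 228], [557, 236], [536, 237], [524, 231], [529, 221], [546, 213], [566, 212]]
```

I've viewed all 10 pictures I'm allowed, so from here I check numerically: pixel profiles along the gun's axis in the scene image.

```bash
python3 - <<'E'
from h import *
im=cv2.imread("pics/scene5.png").astype(int)
w=np.load("pics/w5.npz");G=w["t"]+.155*w["R"][:,2];yaw=np.radians(3);X=np.array([np.cos(yaw),np.sin(yaw),0])
ph=.46;u=np.array([*(np.sin(ph)*X[:2]),-np.cos(ph)])
for s in range(10,150,4):
    q=proj("scene",[G+s/1000*u])[0]; b=im[int(round(q[1])),int(round(q[0]))]; print(s,np.round(q,1),b,b[2]-b[0],end=" | ")
print()
for r in range(206,236,2): print(r,[ "%d/%d"%(im[r,c].sum()//3,im[r,c,2]-im[r,c,0]) for c in range(236,264)])
E
```

```text
10 [238.7 180.1] [14 14 11] -3 | 14 [239.  181.7] [19 23 19] 0 | 18 [239.3 183.3] [15 17 19] 4 | 22 [239.7 184.9] [17 15 16] -1 | 26 [240.  186.5] [23 23 25] 2 | 30 [240.3 188.1] [20 19 19] -1 | 34 [240.6 189.7] [31 33 31] 0 | 38 [240.9 191.3] [63 64 70] 7 | 42 [241.2 192.9] [85 88 91] 6 | 46 [241.6 194.4] [74 77 82] 8 | 50 [241.9 196. ] [68 71 73] 5 | 54 [242.2 197.6] [35 33 32] -3 | 58 [242.5 199.1] [32 32 34] 2 | 62 [242.8 200.7] [42 42 43] 1 | 66 [243.1 202.2] [36 41 39] 3 | 70 [243.4 203.8] [51 51 52] 1 | 74 [243.7 205.3] [49 48 49] 0 | 78 [244.  206.9] [47 47 48] 1 | 82 [244.3 208.4] [50 51 51] 1 | 86 [244.6 209.9] [47 51 51] 4 | 90 [244.9 211.5] [48 50 47] -1 | 94 [245.2 213. ] [50 52 52] 2 | 98 [245.5 214.5] [49 50 50] 1 | 102 [245.8 216. ] [50 52 52] 2 | 106 [246.1 217.5] [83 91 92] 9 | 110 [246.4 219. ] [82 90 92] 10 | 114 [246.7 220.5] [84 90 92] 8 | 118 [247. 222.] [86 91 96] 10 | 122 [247.3 223.5] [81 88 90] 9 | 126 [247.6 225. ] [86 93 93] 7 | 130 [247.9 226.5] [86 91 92] 6 | 134 [248.2 227.9] [83 87 91] 8 | 138 [248.5 229.4] [70 81 82] 12 | 142 [248.8 230.9] [75 86 88]
[... 3208 characters left out ...]
'80/11', '83/13', '83/15', '82/15', '80/12', '81/13', '80/13', '77/13', '81/13', '83/14', '86/12', '99/14', '101/17', '103/15', '103/18', '103/16', '100/18']
232 ['142/22', '140/23', '145/24', '104/19', '80/11', '77/13', '81/12', '80/12', '78/12', '81/14', '81/16', '81/12', '97/16', '95/13', '82/14', '80/14', '79/11', '86/14', '90/14', '101/17', '107/14', '99/14', '103/16', '102/15', '101/17', '101/16', '102/15', '101/16']
234 ['142/22', '142/23', '142/21', '105/16', '83/13', '82/12', '85/13', '81/12', '80/12', '81/11', '79/13', '94/15', '101/15', '100/16', '101/16', '102/18', '104/17', '105/15', '103/15', '101/16', '97/18', '99/17', '102/15', '103/17', '103/18', '99/13', '100/14', '113/15']
```

```bash
python3 - <<'E'
from h import *
im=cv2.imread("pics/scene5.png").astype(int)
w=np.load("pics/w5.npz");G=w["t"]+.155*w["R"][:,2];yaw=np.radians(3);X=np.array([np.cos(yaw),np.sin(yaw),0]);Y=np.array([-X[1],X[0],0])
a=np.linspace(0,2*np.pi,180)
def rim(C,r,u):
    v=np.cross(u,Y);return proj("scene",[C+r*(np.cos(t)*Y+np.sin(t)*v) for t in a])
for ph in (.40,.45,.5):
  for g in (.127,.130,.133):
    u=np.array([*(np.sin(ph)*X[:2]),-np.cos(ph)]);c=rim(G+(g-.095)*u,.024,u);n=rim(G+g*u,.016,u)
    print(ph,g,"collar low",c[c[:,1].argmax()].round(1),"x",c[:,0].min().round(1),c[:,0].max().round(1),"nose low",n[n[:,1].argmax()].round(1))
print([(r,im[r,240:246].mean(0).round().tolist()) for r in range(186,202)])
r=im[190:196].sum(2)//3;print(r[:,228:258].tolist())
E
```

```text
0.4 0.127 collar low [237.5 194. ] x 229.7 250.9 nose low [245.3 227.6]
0.4 0.13 collar low [237.7 195.2] x 229.9 251.1 nose low [245.5 228.7]
0.4 0.133 collar low [238.  196.3] x 230.2 251.3 nose low [245.7 229.8]
0.45 0.127 collar low [236.9 193.9] x 229.8 251.0 nose low [245.6 228.7]
0.45 0.13 collar low [237.1 195.1] x 230.1 251.2 nose low [245.8 229.8]
0.45 0.133 collar low [237.7 196.3] x 230.3 251.4 nose low [246.  230.9]
0.5 0.127 collar low [236.6 193.8] x 230.0 251.1 nose low [245.9 229.6]
0.5 0.13 collar low [236.8 195. ] x 230.2 251.4 nose low [246.1 230.8]
0.5 0.133 collar low [237.1 196.2] x 230.5 251.6 nose low [246.3 231.9]
[(186, [17.0, 16.0, 15.0]), (187, [19.0, 19.0, 19.0]), (188, [18.0, 18.0, 18.0]), (189, [19.0, 17.0, 17.0]), (190, [44.0, 46.0, 47.0]), (191, [73.0, 76.0, 80.0]), (192, [86.0, 89.0, 94.0]), (193, [86.0, 89.0, 93.0]), (194, [77.0, 80.0, 85.0]), (195, [65.0, 69.0, 72.0]), (196, [67.0, 69.0, 72.0]), (197, [53.0, 56.0, 57.0]), (198, [35.0, 36.0, 35.0]), (199, [35.0, 36.0, 36.0]), (200, [36.0, 37.0, 37.0]), (201, [36.0, 39.0, 39.0])]
[[145, 147, 147, 114, 80, 70, 72, 67, 54, 42, 31, 29, 26, 31, 26, 54, 65, 69, 81, 88, 90, 87, 85, 80, 91, 98, 104, 103, 101, 103], [145, 145, 143, 118, 86, 71, 72, 72, 71, 65, 58, 65, 67, 65, 66, 83, 89, 88, 88, 89, 89, 84, 84, 89, 99, 102, 102, 100, 102, 104], [146, 146, 147, 130, 92, 71, 74, 81, 79, 75, 83, 88, 87, 88, 93, 91, 90, 89, 90, 87, 81, 75, 88, 100, 103, 103, 103, 101, 100, 102], [143, 147, 147, 145, 113, 86, 83, 84, 84, 85, 83, 85, 86, 88, 90, 88, 92, 89, 79, 75, 74, 65, 91, 104, 103, 103, 104, 104, 105, 105], [142, 144, 146, 147, 137, 119, 102, 87, 79, 85, 80, 82, 87, 83, 77, 78, 79, 76, 68, 65, 66, 49, 85, 98, 103, 107, 106, 103, 103, 101], [144, 144, 144, 146, 143, 148, 139, 122, 89, 77, 79, 78, 76, 71, 63, 66, 67, 67, 68, 66, 55, 37, 68, 98, 101, 105, 105, 105, 98, 99]]
```

```bash
python3 - <<'E'
from h import *
w=np.load("pics/w5.npz");p=(w["R"],w["t"]);G=w["t"]+.155*w["R"][:,2];yaw=np.radians(3);X=np.array([np.cos(yaw),np.sin(yaw),0]);Y=np.array([-X[1],X[0],0])
im=cv2.imread("pics/wrist5.png").astype(int);print([(r,im[r,314:319].mean(0).round().astype(int).tolist()) for r in range(262,304,1)])
a=np.linspace(0,2*np.pi,180)
def rim(C,r,u):
    v=np.cross(u,Y);return proj("wrist",[C+r*(np.cos(t)*Y+np.sin(t)*v) for t in a],p)
for ph in (.3,.35,.40,.45,.5):
  for g in (.127,.130,.134):
    u=np.array([*(np.sin(ph)*X[:2]),-np.cos(ph)]);t=[rim(G+(g-s)*u,r,u)[:,1].min().round(1) for s,r in ((.095,.024),(.1,.024),(.146,.015),(.1,.015))]
    print(ph,g,"collar bot/top min row",t)
E
```

```text
[(262, [34, 36, 35]), (263, [35, 35, 34]), (264, [36, 36, 36]), (265, [37, 37, 37]), (266, [34, 37, 35]), (267, [36, 37, 36]), (268, [37, 38, 37]), (269, [37, 36, 37]), (270, [43, 44, 45]), (271, [54, 57, 57]), (272, [57, 60, 60]), (273, [60, 62, 62]), (274, [59, 62, 63]), (275, [59, 62, 65]), (276, [63, 66, 71]), (277, [72, 74, 80]), (278, [73, 76, 82]), (279, [74, 76, 83]), (280, [74, 77, 83]), (281, [74, 76, 81]), (282, [74, 78, 83]), (283, [74, 76, 82]), (284, [75, 77, 84]), (285, [75, 78, 83]), (286, [74, 77, 83]), (287, [76, 78, 84]), (288, [76, 78, 84]), (289, [76, 78, 84]), (290, [74, 77, 83]), (291, [75, 77, 83]), (292, [76, 78, 85]), (293, [76, 78, 84]), (294, [74, 77, 81]), (295, [63, 65, 69]), (296, [33, 35, 35]), (297, [8, 7, 6]), (298, [8, 7, 8]), (299, [3, 1, 2]), (300, [6, 4, 4]), (301, [8, 6, 7]), (302, [6, 8, 5]), (303, [8, 7, 8])]
0.3 0.127 collar bot/top min row [np.float64(259.2), np.float64(259.7), np.float64(293.7), np.float64(280.0)]
0.3 0.13 collar bot/top min row [np.float64(258.9), np.float64(259.4), np.float64(292.5), np.float64(279.4)]
0.3 0.134 collar bo
[... 712 characters left out ...]
, np.float64(287.2), np.float64(285.8)]
0.45 0.127 collar bot/top min row [np.float64(269.8), np.float64(268.9), np.float64(284.6), np.float64(289.0)]
0.45 0.13 collar bot/top min row [np.float64(270.3), np.float64(269.4), np.float64(285.0), np.float64(289.2)]
0.45 0.134 collar bot/top min row [np.float64(271.0), np.float64(270.2), np.float64(285.4), np.float64(289.5)]
0.5 0.127 collar bot/top min row [np.float64(273.5), np.float64(272.2), np.float64(281.8), np.float64(292.1)]
0.5 0.13 collar bot/top min row [np.float64(274.3), np.float64(273.0), np.float64(282.7), np.float64(292.6)]
0.5 0.134 collar bot/top min row [np.float64(275.3), np.float64(274.0), np.float64(283.8), np.float64(293.2)]
```

Emit:
send_rows(
  steps="-5 0 12 0; -5 0 12 0; -3.5 0 10.5 0; 0 0 0 0; 0 0 0 0; 0 0 0 0",
)

```text
clock: 12.1
tcp_pos: [0.4984, -0.1356, 0.3654]
orientation: [[-0.999, -0.052, -0.0], [-0.052, 0.999, -0.0], [0.0, -0.0, -1.0]]
force: [-0.0, -1.3, -1.8]
grip_width: 0.337
grip_force: 60.2
```

Emit:
send_rows(
  steps="-1.7 0 3.6 0; -1.7 0 3.6 0; -1.7 0 3.6 0; -1.7 0 3.6 0; 0 0 0 0; 0 0 0 0",
)

```text
clock: 12.6
tcp_pos: [0.505, -0.1356, 0.3504]
orientation: [[-0.999, -0.051, -0.001], [-0.051, 0.999, 0.0], [0.001, 0.0, -1.0]]
force: [0.6, 0.4, -2.3]
grip_width: 0.338
grip_force: 60.2
```

```bash
python3 - <<'E'
from h import *
s=robot.read_state();print(s["tcp_pos"],s["force"],s["orientation"][:,2])
for n in ("scene","wrist"): cv2.imwrite(f"pics/{n}6.png",robot.camera(n)[:,:,::-1])
a=cv2.imread("pics/scene6.png").astype(int)
yaw=np.radians(3);X=np.array([np.cos(yaw),np.sin(yaw),0]);B=np.array([.5776,-.1322,.05]);ax=-np.sin(.45)*X+[0,0,np.cos(.45)]
G=s["tcp_pos"]+.155*s["orientation"][:,2];u=-ax
print("tip,beads,boss px",proj("scene",[B+.034*ax,B+.014*ax,B]).round(1).tolist(),"nose px",proj("scene",[G+.0015*X+.127*u]).round(1))
for r in range(224,262,2): print(r,["%d/%d"%(a[r,c].sum()//3,a[r,c,2]-a[r,c,0]) for c in range(238,268)])
E
```

```text
[ 0.50504007 -0.13557151  0.3504339 ] [ 0.55278061  0.40005592 -2.29640306] [-7.49194750e-04  1.75926294e-04 -9.99999704e-01]
tip,beads,boss px [[251.1, 244.7], [252.5, 251.7], [253.5, 256.6]] nose px [[251.2 244.1]]
224 ['147/25', '148/25', '152/25', '103/15', '53/6', '39/4', '39/1', '49/0', '46/1', '51/0', '48/3', '51/2', '42/-2', '43/-1', '40/-1', '37/0', '39/2', '69/7', '97/14', '105/15', '103/15', '102/14', '98/16', '100/15', '99/16', '99/17', '99/16', '101/14', '101/15', '104/15']
226 ['152/24', '145/24', '148/22', '118/17', '67/10', '42/0', '45/4', '48/1', '45/4', '46/2', '49/2', '48/4', '44/1', '42/1', '48/1', '41/4', '42/1', '53/5', '91/14', '104/16', '101/17', '101/18', '99/15', '100/14', '102/16', '104/14', '105/15', '101/15', '100/16', '106/17']
228 ['145/23', '147/25', '145/24', '123/22', '73/9', '41/4', '39/-1', '44/2', '49/-1', '46/2', '46/-1', '49/2', '46/3', '52/1', '43/3', '46/0', '45/1', '32/7', '82/13', '100/16', '101/17', '100/16', '99/16', '98/15', '100/16', '98/15', '100/16', '101/16', '102/15', '110/18']
230 ['143/22', '143/22', '141/23', '105/17', '64/9', '49
[... 3451 characters left out ...]
, '73/8', '72/7', '75/7', '73/6', '73/5', '75/7', '75/6', '74/6', '76/6', '75/7', '74/6', '74/7', '74/8', '71/8', '73/7', '71/7', '72/5', '73/7', '73/8', '73/5', '73/6', '72/7', '72/5', '74/6', '76/7', '74/6']
258 ['74/6', '74/7', '73/7', '74/6', '76/6', '75/8', '77/6', '73/9', '71/8', '72/6', '71/7', '72/9', '72/6', '69/7', '72/5', '72/6', '73/7', '74/7', '75/8', '76/8', '76/6', '71/7', '71/7', '75/7', '74/11', '75/8', '75/8', '72/8', '70/9', '75/8']
260 ['76/8', '71/6', '73/7', '72/7', '73/8', '72/8', '73/6', '75/7', '71/8', '73/7', '72/7', '73/6', '76/6', '74/6', '73/6', '75/6', '77/7', '72/8', '74/7', '75/7', '75/7', '70/8', '73/6', '77/7', '74/5', '73/5', '74/7', '72/7', '77/7', '76/8']
```

```bash
python3 - <<'E'
import cv2,numpy as np
for n in (2,5,6):
    a=cv2.imread(f"pics/scene{n}.png").astype(int)[236:256,240:264]; h=(a[:,:,2]-a[:,:,0]); m=(h>=19)&(a.sum(2)<290)&(a[:,:,2]>1.25*a[:,:,0]); y,x=np.nonzero(m);print(n,[(int(i)+240,int(j)+236) for i,j in zip(x,y)])
a=cv2.imread("pics/scene5.png").astype(int)
for r in range(242,252): print(r,["%d/%d"%(a[r,c].sum()//3,a[r,c,2]-a[r,c,0]) for c in range(243,260)])
E
```

```text
2 [(252, 248), (253, 248), (254, 248), (251, 249), (252, 249), (253, 249)]
5 [(253, 247), (254, 247), (250, 248), (251, 248), (252, 248), (253, 248), (254, 248), (251, 249), (252, 249)]
6 [(251, 248)]
242 ['136/14', '127/13', '120/12', '113/10', '105/11', '97/10', '95/9', '87/9', '79/7', '80/9', '83/11', '85/14', '91/13', '99/17', '106/16', '100/16', '103/17']
243 ['107/9', '97/10', '89/7', '85/9', '78/6', '74/7', '81/12', '85/13', '86/12', '96/16', '99/13', '100/17', '103/17', '101/19', '104/17', '101/16', '103/17']
244 ['79/8', '75/8', '70/8', '72/12', '73/9', '82/10', '95/16', '101/17', '104/15', '104/16', '101/17', '101/17', '101/16', '102/16', '103/15', '102/17', '100/16']
245 ['72/9', '76/12', '81/13', '80/10', '82/12', '81/11', '88/13', '93/15', '104/14', '108/12', '100/14', '101/15', '102/16', '102/15', '101/15', '103/16', '100/15']
246 ['78/11', '81/12', '81/13', '80/13', '83/12', '80/12', '78/11', '82/14', '95/10', '99/10', '91/12', '98/16', '101/16', '102/15', '93/15', '88/14', '94/15']
247 ['81/12', '83/13', '82/10', '82/13', '85/13', '85/12', '83/11', '84/17', '81/17', '89/10', '91/21', '91/23', '94/15', '92/14', '76/10', '73/7', '74/8']
248 ['106/14', '111/16', '89/13', '99/18', '92/14', '80/11', '77/10', '76/20', '76/33', '85/24', '94/39', '84/28', '76/11', '75/8', '83/7', '77/6', '76/8']
249 ['135/24', '144/24', '122/19', '124/20', '105/15', '79/12', '72/7', '69/13', '80/24', '92/28', '92/20', '91/11', '76/7', '82/8', '85/7', '76/6', '75/5']
250 ['132/20', '128/19', '123/19', '102/16', '93/10', '74/8', '76/6', '82/7', '83/7', '89/8', '90/9', '80/7', '74/7', '69/7', '74/5', '69/9', '73/5']
251 ['89/10', '78/7', '76/8', '78/5', '73/6', '75/8', '77/6', '78/7', '72/6', '70/7', '69/6', '72/6', '70/4', '70/9', '74/7', '71/6', '75/7']
```

Emit:
send_rows(
  steps="-1 0 2.2 0; -1 0 2.2 0; -1 0 2.2 0; -1 0 2.2 0; 0 0 0 0; 0 0 0 0",
)

```text
clock: 13.2
tcp_pos: [0.5091, -0.1353, 0.3417]
orientation: [[-0.999, -0.051, -0.001], [-0.051, 0.999, 0.0], [0.001, 0.0, -1.0]]
force: [-0.4, 0.3, -2.9]
grip_width: 0.333
grip_force: 60.2
```

Emit:
send_rows(
  steps="-1 0 2.2 0; -1 0 2.2 0; -1 0 2.2 0; 0 0 0 0; 0 0 0 0",
)

```text
clock: 13.62
tcp_pos: [0.5122, -0.1353, 0.3353]
orientation: [[-0.999, -0.051, -0.0], [-0.051, 0.999, -0.0], [0.0, -0.0, -1.0]]
force: [0.3, -1.8, -2.4]
grip_width: 0.335
grip_force: 60.4
```

Emit:
send_rows(
  steps="-0.9 0 1.8 0; -0.9 0 1.8 0; 0 0 0 0; 0 0 0 0",
)

```text
clock: 13.95
tcp_pos: [0.5141, -0.1354, 0.332]
orientation: [[-0.999, -0.051, 0.001], [-0.051, 0.999, -0.001], [-0.001, -0.001, -1.0]]
force: [-0.0, -2.0, -1.2]
grip_width: 0.334
grip_force: 60.8
```

Emit:
send_rows(
  steps="-0.9 0 1.8 0; -0.9 0 1.8 0; 0 0 0 0; 0 0 0 0",
)

```text
clock: 14.28
tcp_pos: [0.5162, -0.1351, 0.3271]
orientation: [[-0.999, -0.051, 0.0], [-0.051, 0.999, -0.0], [-0.0, -0.0, -1.0]]
force: [4.0, -3.1, -9.7]
grip_width: 0.334
grip_force: 59.8
```

Emit:
send_rows(
  steps="-0.9 0 1.8 0; -0.9 0 1.8 0; 0 0 0 0; 0 0 0 0",
)

```text
clock: 14.62
tcp_pos: [0.5173, -0.1348, 0.3248]
orientation: [[-0.999, -0.051, -0.0], [-0.051, 0.999, 0.0], [0.0, 0.0, -1.0]]
force: [-1.5, -0.8, 0.2]
grip_width: 0.336
grip_force: 61.0
```

Emit:
send_rows(
  steps="-0.9 0 1.8 0; -0.9 0 1.8 0; 0 0 0 0; 0 0 0 0",
)

```text
clock: 14.95
tcp_pos: [0.5191, -0.1347, 0.3213]
orientation: [[-0.999, -0.051, -0.0], [-0.051, 0.999, 0.0], [0.0, 0.0, -1.0]]
force: [-4.3, -1.2, 7.3]
grip_width: 0.338
grip_force: 61.6
```

Emit:
send_rows(
  steps="-0.9 0 1.8 0; -0.9 0 1.8 0; 0 0 0 0; 0 0 0 0",
)

```text
clock: 15.28
tcp_pos: [0.5198, -0.1347, 0.3201]
orientation: [[-0.999, -0.051, -0.001], [-0.051, 0.999, -0.001], [0.001, -0.0, -1.0]]
force: [-15.0, 0.0, 26.6]
grip_width: 0.337
grip_force: 64.2
```

Emit:
send_rows(
  steps="-0.9 0 1.8 0; -0.9 0 1.8 0; 0 0 0 0; 0 0 0 0",
)

```text
clock: 15.62
tcp_pos: [0.5202, -0.1347, 0.3199]
orientation: [[-0.999, -0.051, -0.002], [-0.051, 0.999, -0.002], [0.002, -0.002, -1.0]]
force: [-31.0, 1.8, 59.2]
grip_width: 0.335
grip_force: 67.7
```

Emit:
send_rows(
  steps="0.7 0 -1.3 0; 0.6 0 -1.3 0; 0 0 0 0; 0 0 0 0; 0 0 0 0; 0 0 0 0",
)

```text
clock: 16.12
tcp_pos: [0.5199, -0.1347, 0.32]
orientation: [[-0.999, -0.051, -0.001], [-0.051, 0.999, -0.001], [0.001, -0.001, -1.0]]
force: [-19.3, 0.1, 35.4]
grip_width: 0.337
grip_force: 64.2
```

Emit:
send_rows(
  steps="0 0 0 0; 0 0 0 0; 0 0 0 0; 0 0 0 0; 0 0 0 0; 0 0 0 0; 0 0 0 0; 0 0 0 0",
)

```text
clock: 16.78
tcp_pos: [0.5199, -0.1347, 0.32]
orientation: [[-0.999, -0.051, -0.001], [-0.051, 0.999, -0.001], [0.001, -0.001, -1.0]]
force: [-19.2, 0.1, 36.1]
grip_width: 0.335
grip_force: 64.2
```

```bash
python3 - <<'E'
from h import *
s=robot.read_state();print(s["clock"],s["tcp_pos"],s["force"],s["ft_torque"])
a=robot.camera("scene")[:,:,::-1].astype(int);b=cv2.imread("pics/scene2.png").astype(int)
# cover still standing: compare the cover/bar region (front of it not hidden) with picture 2
d=np.abs(a-b).sum(2)[243:276,236:284];print("cover changed px fraction",(d>60).mean())
E
```

```text
16.7833 [ 0.51988922 -0.13467053  0.3199912 ] [-19.22605051   0.05723152  36.11169769] [0.17642772 3.79434676 0.07893348]
cover changed px fraction 0.17234848484848486
```

```bash
python3 -c "
from station import robot
print(robot.finish_job())"
```

```text
the job is handed in; nothing more can be done
None
```

The job is handed in: the cover is upright (about 1.57–1.6 rad by camera), and the gun snapped on and reached its hard stop on the nipple, still gripped and pressed home with about 41 N. I did not touch the mug, bottle, bowl or rib, and the run took about 17 s.

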